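# Weigh the sauce pot from behind the squeeze bottles

## Task

The small blue-lidded sauce pot is hemmed in by three squeeze bottles on the black tray: first clear all three bottles to the orange-brown side tray, standing upright, and only then lift the pot out and stand it in the middle of the scale's pan. With the pot on the scale, put every bottle back upright in the middle of the mat of its own colour; tip nothing over and leave the large fruit tub where it is.

Things in the scene. Friction and masses are not known exactly. Their poses are not given: they have to be found in the camera images.
- red_bottle: red squeeze bottle with red cap and nozzle and a white band round it, standing upright, loose, about 0.15 to 0.3 kg. Straight round body 50 mm in diameter up to 98 mm, then a shoulder and cap, nozzle tip at 130 mm. Starts standing on the red mat. Origin: centre of its underside; z up along the bottle.
- red_mat: red round mat, 66 mm in diameter, 3 mm thick, fixed on the floor of the black condiment tray, 64 mm from the middle of the pot's starting place. It is the place of the red bottle; the three mats lie in front of (nearer the robot), left of and right of the pot, changing places from start to start, neighbours about 90 mm apart. Origin: centre of its underside (its top is 3 mm above).
- yellow_bottle: yellow squeeze bottle with yellow cap and nozzle and a white band round it, standing upright, loose, about 0.15 to 0.3 kg. Straight round body 50 mm in diameter up to 98 mm, then a shoulder and cap, nozzle tip at 130 mm. Starts standing on the yellow mat. Origin: centre of its underside; z up along the bottle.
- yellow_mat: yellow round mat, 66 mm in diameter, 3 mm thick, fixed on the floor of the black condiment tray, 64 mm from the middle of the pot's starting place. It is the place of the yellow bottle; the three mats lie in front of (nearer the robot), left of and right of the pot, changing places from start to start, neighbours about 90 mm apart. Origin: centre of its underside (its top is 3 mm above).
- green_bottle: green squeeze bottle with green cap and nozzle and a white band round it, standing upright, loose, about 0.15 to 0.3 kg. Straight round body 50 mm in diameter up to 98 mm, then a shoulder and cap, nozzle tip at 130 mm. Starts standing on the green mat. Origin: centre of its underside; z up along the bottle.
- green_mat: green round mat, 66 mm in diameter, 3 mm thick, fixed on the floor of the black condiment tray, 64 mm from the middle of the pot's starting place. It is the place of the green bottle; the three mats lie in front of (nearer the robot), left of and right of the pot, changing places from start to start, neighbours about 90 mm apart. Origin: centre of its underside (its top is 3 mm above).
- pot: small orange sauce pot with a blue lid, loose, about 0.06 to 0.11 kg: 44 mm high, straight body 50 mm in diameter between 10 and 36 mm, lid 52 mm in diameter on top, slightly narrower foot. Starts on the 4 mm thick floor of the black condiment tray (rim 10 mm high, at least 65 mm from the pot), hemmed in by the three bottles. Origin: centre of its underside; z up.
- side_tray: shallow empty orange-brown plastic tray, the side area, fixed on the table: 290 mm along its x (roughly away from the robot), 130 mm along its y, rim 16 mm high, walls and floor 3 mm thick. Room for the three bottles in a row along its x, 85 mm apart. It stands left or right of the condiment tray. Origin: centre of its underside.
- scale: white kitchen scale, fixed on the table on the other side of the condiment tray: housing 205 x 150 mm, 36 mm high, its display on the robot's side; round flat steel pan 100 mm in diameter whose top is 45 mm above the origin. Origin: on the table, straight below the centre of the pan; z up.
- fruit_tub: bystander: large orange fruit tub with a white lid, 100 mm in diameter, 65 mm high, loose, on the table beyond the condiment tray. To be left alone. Origin: centre of its underside.

How it is judged:
By the outcome, as a careful person would: the job done as asked, in the order asked, and still so for the second after the job is handed in, with the robot touching nothing.
It also fails if it takes over 144 s, if anything falls off the work surface, if the arm or the gripper's body presses on something with over 40 N, if the wrist force passes 120 N, or if a joint passes its speed limit or range.

## Robot

A 6-joint arm with a two-finger parallel gripper is mounted at the origin on the work surface. World frame = base frame: x ahead of the robot, y to its left, z up, the work surface at z = 0. Lengths are in mm, angles in rad, forces in N, time in s.
With the tool pointing down it reaches from about 275 to 750 mm from the base axis. Payload 10.2 kg.
Tool frame: the origin (TCP) lies at the very end of the fingers, on their centre line; the grasp point (between the pads) lies 19 mm behind it (ctrl.grip_depth is the distance from the TCP to the grasp point, in mm); z points along the fingers, x is the direction in which the jaws open and shut, and the axes are right-handed (so a half turn about z gives the same grasp; the last joint's range is limited). The gripper opens to 85 mm and grips with 20 to 120 N. Pads are 22 mm wide; open, the fingers measure 114 mm over their backs; the gripper's body (76 mm by 85 mm) begins 54 mm behind the grasp point. The pads swing forward as they close: fully open they stand 13 mm farther back than shut.
Start: joints at [-1.502, 0.313, 1.498, -0, 1.331, -0.223], TCP at [151.017, -502.817, 231.294] pointing down, gripper open.
Joint ranges: [-2.94, 2.94], [-0.97, 2.17], [0.19, 2.56], [-1.23, 4.37], [0.02, 3.11], [-2.88, 2.88]. Speed limits (rad/s): [2.39, 2.39, 3.01, 3.14, 3.14, 3.14].

## Interface

Orientations are given as a unit quaternion [w, x, y, z].
In Python, from rig import ctrl gives the robot as it stands.
- The arm moves only by the tool play_rows, never from a script. Its argument "motion" is a list of rows, each a list of 2 entries, a list of its own where there are three numbers: the shift along the tool's x, y, z in mm, then the turn, a rotation vector about the tool's x, y, z in degrees. A call has 1 to 20 rows; each row shifts and turns the commanded pose from where the row before left it, along the tool's axes as they then stand; what a row does not reach is not made up. A row lasts 1/12 s, in which the tool goes at most 41.7 mm and 7.16 degrees, less where a joint would pass 70% of its speed; a pose out of reach is approached as far as the arm can. A call with a gripper value outside its range is refused whole. "fingers" is the finger opening in mm, from 0 to 85.4, set as the call begins (left out, the last holds). The fingers move at their own pace and stop on an object; "squeeze" is the grip in N (left out, the last holds). Time passes only in rows, so rows that do not move let the fingers close. It gives the time, the measured TCP pose, the force and the opening at its end, in the units of the state.
- ctrl.sense(): the state, without advancing time (a new reading comes with each control period).
- ctrl.capture(name): name is "side" or "top" or "wrist"; returns the picture (400x640x3 uint8, red, green, blue); there is no depth.
- ctrl.get_calibration(name): a dict with "K" (3x3 intrinsics, pixels), "R" (3x3) and "t" (3): a world point X has camera coordinates R X + t; the wrist camera has in their place "tool_from_camera" (4x4, takes a point from camera to tool coordinates, whose origin is the TCP and whose axes are the tool frame's). Camera axes: x right, y down, z forward; pixel columns grow to the right and rows downward; lengths in mm; the calibration is good to about 2 mm. A picture is of the moment at which its call begins: read the wrist's pose just before it. get_calibration takes no time and is no camera call.
- ctrl.finish_job(): hands the job in, once; it reports no verdict.
Trained networks look in the newest picture that a camera, given by its name, has taken for a name from the list of things; names that differ only in an ending like _2 or _b are one class to them, and where a whole thing is asked for, a point or a joint stands for the part that bears it (a point fixed in the world has none). Each returns a list of dicts, best first, with "p" (0 to 1); they miss things now and then, are a little off and sometimes report something else, mostly with a low value. They report only what shows in the picture. A call takes as long as a camera call.
- ctrl.spot_in(camera, name): "position" ([column, row] as shares, 0 to 1, of the picture: columns of its width, rows of its height, amid what is visible of it).
The state is a dict: "time_s": time; "joints": joint angles; "dq": joint speeds; "tau": joint torques, N m; "eef_pos": TCP position; "ee_rot": TCP orientation; "force": force on the tool from outside, world axes, zero at the start; "wrist_torque": the same for the moment, N m; "grip_width": opening from 0.0 (shut) to 1.0 (fully open).
Only numpy, scipy, OpenCV 4.12 (cv2) and the standard library are available. Lean on these libraries where they do the work, as an engineer would, in place of code of your own. Each camera call takes 0.05 s, during which the arm holds its last target. There are 200 camera calls.

## Working session

There is one attempt and no reset: what is moved stays moved. The work goes in short steps, Python scripts to look and compute and a tool call to move; the robot and the scene stay as the last step left them, time stands still between calls to the robot, and variables do not carry over. Pictures are saved under pics/ and viewed, about 12 in all and at most 16, crops included, and the job is handed in when it is done.

Besides the shell and the picture viewer there is one more tool, called by a JSON object that holds its "op" and its "data". play_rows: Moves the arm, as the interface text tells. Its arguments: {"type":"object","properties":{"motion":{"type":"array"},"fingers":{"type":"number"},"squeeze":{"type":"number"}},"required":["motion"]}

```bash
mkdir -p pics; cat > h.py <<'E'
import numpy as np, cv2
from rig import ctrl
from scipy.spatial.transform import Rotation as R
def snap(cam,fn=None):
    im=np.array(ctrl.capture(cam))
    if fn: cv2.imwrite('pics/'+fn+'.png',im[:,:,::-1])
    return im
def ray(cam,px):
    c=ctrl.get_calibration(cam);K=np.array(c['K']);d=np.linalg.inv(K)@[px[0],px[1],1]
    if 'tool_from_camera' in c:
        s=ctrl.sense();w,x,y,z=s['ee_rot'];Rt=R.from_quat([x,y,z,w]).as_matrix();T=np.array(c['tool_from_camera'])
        return Rt@T[:3,3]+np.array(s['eef_pos']),Rt@T[:3,:3]@d
    Rc=np.array(c['R']);return -Rc.T@np.array(c['t']),Rc.T@d
def at_z(cam,px,z):
    o,d=ray(cam,px);return o+d*(z-o[2])/d[2]
def proj(cam,X):
    c=ctrl.get_calibration(cam);p=np.array(c['K'])@(np.array(c['R'])@X+np.array(c['t']));return p[:2]/p[2]
E
python3 - <<'E'
from h import *
s=ctrl.sense();print(s)
for c in ['top','side','wrist']:
    im=snap(c,'a_'+c)
    if c!='wrist':
        print(c,ray(c,[320,200]))
        for n in ['red_bottle','yellow_bottle','green_bottle','pot','side_tray','scale','fruit_tub','red_mat','yellow_mat','green_mat']:
            r=ctrl.spot_in(c,n)[:2]
            print(n,[(np.round(np.array(q['position'])*[640,400],1),round(q['p'],2)) for q in r])
print(ctrl.get_calibration('wrist'))
E
```

```text
{'time_s': 0.0, 'joints': array([-1.50240699e+00,  3.13470705e-01,  1.49845835e+00, -2.77323738e-06,
        1.33099146e+00, -2.23429478e-01]), 'dq': array([ 0.00041162,  0.0005044 ,  0.00042395,  0.00080722,  0.00107382,
       -0.0001167 ]), 'tau': array([ 9.01441967e-05, -4.12266862e+01, -2.59742618e+01, -1.95822731e-04,
        4.14964845e-03, -2.84006013e-06]), 'eef_pos': array([ 150.99413229, -502.54379576,  230.71647583]), 'ee_rot': array([-5.03539457e-04,  8.02400985e-01, -5.96784902e-01, -4.32724740e-04]), 'force': array([0.3855594 , 0.76183569, 0.39547168]), 'wrist_torque': array([-0.02286657, -0.002218  , -0.0007336 ]), 'grip_width': 1.0056273035881587}
top (array([ 493.31766868,    4.62529841, 1106.68623   ]), array([ 0.12877458, -0.01077637, -0.99168866]))
red_bottle [(array([295.9, 237.8]), 0.72), (array([321.5, 237.6]), 0.49)]
yellow_bottle [(array([347.6, 233.9]), 0.58), (array([322.8, 266.5]), 0.43)]
green_bottle [(array([322.1, 265.8]), 0.74), (array([294.9, 239.4]), 0.48)]
pot [(array([319.6, 236.9]), 0.58)]
side_tray [(array([426.9, 241.2]), 0.89)]
scale [(array([
[... 562 characters left out ...]
8]), 0.89), (array([334.9, 232.7]), 0.29)]
fruit_tub [(array([243.6, 197.5]), 0.68)]
red_mat [(array([333., 267.]), 0.8)]
yellow_mat []
green_mat [(array([377.8, 265.6]), 0.54)]
{'K': array([[323.43973388,   0.        , 321.76073492],
       [  0.        , 323.43973388, 197.48151071],
       [  0.        ,   0.        ,   1.        ]]), 'tool_from_camera': array([[ 9.99999940e-01, -3.40508351e-04, -6.05088915e-05,
         1.14940636e+00],
       [ 3.42520805e-04,  9.50925921e-01,  3.09418448e-01,
        -7.93037917e+01],
       [-4.78200925e-05, -3.09418451e-01,  9.50925980e-01,
        -1.41325686e+02],
       [ 0.00000000e+00,  0.00000000e+00,  0.00000000e+00,
         1.00000000e+00]])}
```

```bash
ls
```

```text
h.py
pics
```

```bash
python3 - <<'E'
from h import *
a=cv2.imread('pics/a_top.png');b=cv2.imread('pics/a_side.png')
cv2.imwrite('pics/v1.png',cv2.resize(a[100:340,140:500],None,fx=2.2,fy=2.2,interpolation=cv2.INTER_CUBIC))
cv2.imwrite('pics/v2.png',cv2.resize(b[100:400,180:560],None,fx=2,fy=2,interpolation=cv2.INTER_CUBIC))
E
```

```text
(no output)
```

View pics/v1.png

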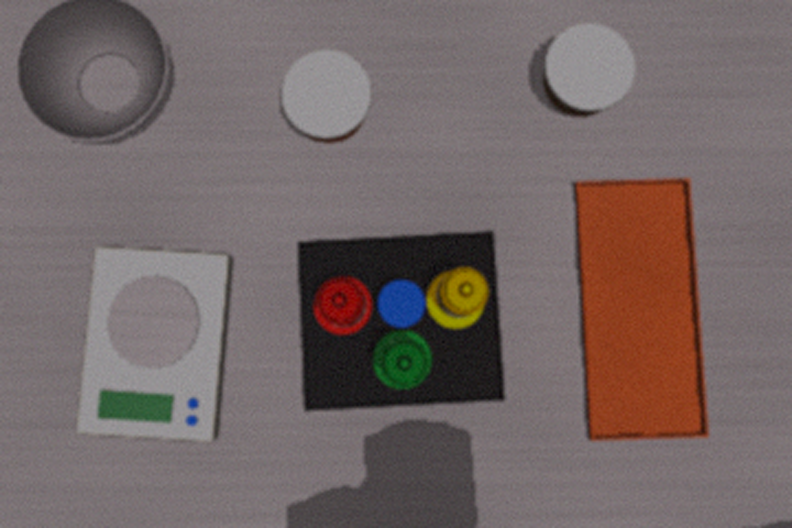

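View pics/v2.png

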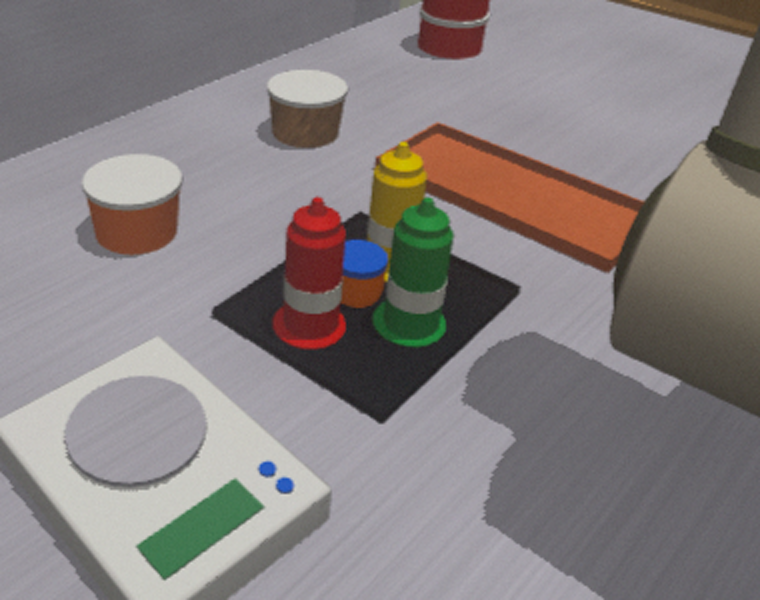

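The top view (scaled 2.2×) shows red nozzle at (339,300), yellow (466,289), green (404,362) and the pot lid at (402,303). The scale pan is at (154,321) on the left, the side tray is on the right at (640,308), and the tub is at the top.

```bash
python3 - <<'E'
from h import *
f=lambda u,v:(u/2.2+140,v/2.2+100)
P=lambda n,u,v,z:print(n,np.round(at_z('top',f(u,v),z)[:2],1))
P('red tip',339,300,137);P('yel tip',466,289,137);P('grn tip',404,362,137);P('pot lid',402,303,48)
P('red mat',342,306,7);P('yel mat',456,302,7);P('gr mat',402,361,7)
P('pan',154,321,45)
for c in [(576,183),(688,180),(707,437),(590,439)]:P('st',*c,16)
P('st',640,308,16)
for c in [(299,241),(493,233),(504,399),(306,410)]:P('bt',*c,10)
P('tub',327,94,65);P('tub2',590,68,65)
# nadir
o,_=ray('top',[320,200]);print('nadir px',proj('top',np.array([o[0],o[1],0])))
# side view tips
g=lambda u,v:(u/2+180,v/2+100)
for n,u,v in [('red',317,201),('yel',404,146),('grn',428,201)]:print('side',n,np.round(at_z('side',g(u,v),136)[:2],1))
print('side pot',at_z('side',g(358,259),48)[:2],'pan',at_z('side',g(136,430),45)[:2])
E
```

```text
red tip [539.1  51.4]
yel tip [549.4 -75.4]
grn tip [477.7 -12.9]
pot lid [539.7 -12.8]
red mat [538.5  54.3]
yel mat [542.3 -74.5]
gr mat [476.7 -13. ]
pan [521.9 256.8]
st [ 676.5 -213. ]
st [ 679.3 -341.2]
st [ 392.2 -348.2]
st [ 390.8 -219.1]
st [ 534.  -280.2]
bt [612.2 103.1]
bt [ 620.2 -117.7]
bt [ 434.3 -126.1]
bt [423.7  94. ]
tub [769.1  68.5]
tub2 [ 797.4 -223. ]
nadir px [315.54437906 257.34222259]
side red [538.  57.]
side yel [545.7 -69.8]
side grn [475.2  -8.5]
side pot [536.09979199  -2.98822793] pan [517.28076252 264.84292862]
```

{"op": "play_rows", "data": {"motion": [[[0,0,0],[0,0,5.6]],[[0,0,0],[0,0,5.6]],[[0,0,-5],[0,0,5.5]],[[-15,-12,-3],[0,0,0]],[[-30,-24,-3],[0,0,0]],[[-30,-24,-3],[0,0,0]],[[-30,-24,-3],[0,0,0]],[[-30,-24,-3],[0,0,0]],[[-30,-24,-3],[0,0,0]],[[-30,-24,-3],[0,0,0]],[[-30,-24,-3],[0,0,0]],[[-30,-24,0],[0,0,0]],[[-30,-24,0],[0,0,0]],[[-30,-24,0],[0,0,0]],[[-30,-24,0],[0,0,0]],[[-30,-24,0],[0,0,0]],[[-30,-24,0],[0,0,0]],[[-30,-24,0],[0,0,0]],[[-30,-24,0],[0,0,0]],[[-25,-18,0],[0,0,0]]], "fingers": 85, "squeeze": 40}}

```text
time_s: 2.82
eef_pos: [542.1, -10.3, 260.2]
ee_rot: [-0.0, 0.708, -0.707, 0.0]
force: [0.0, -0.1, 1.0]
grip_width: 1.002
```

{"op": "play_rows", "data": {"motion": [[[0,0,0],[0,0,0]],[[0,0,0],[0,0,0]],[[0,0,0],[0,0,0]]]}}

```text
time_s: 3.07
eef_pos: [540.6, -13.1, 260.2]
ee_rot: [0.0, 0.707, -0.707, -0.0]
force: [0.7, 0.2, -0.2]
grip_width: 0.991
```

```bash
python3 - <<'E'
from h import *
s=ctrl.sense();print(s['eef_pos'],s['ee_rot'],s['joints'])
im=snap('wrist','w1')
for n in ['red_bottle','yellow_bottle','green_bottle','pot','red_mat','yellow_mat','green_mat']:
    r=ctrl.spot_in('wrist',n)[:2]
    print(n,[(np.round(np.array(q['position'])*[640,400],1),round(q['p'],2)) for q in r])
E
```

```text
[540.56668528 -13.05197446 260.17476715] [ 2.16679068e-04  7.07224059e-01 -7.06989444e-01 -9.79850213e-05] [-2.40785850e-01  3.28995770e-01  1.40013087e+00 -2.72591816e-04
  1.41285811e+00  1.32972161e+00]
red_bottle [(array([256.8, 174.2]), 0.78)]
yellow_bottle [(array([381.4, 163.3]), 0.73), (array([316.7, 163.1]), 0.57)]
green_bottle [(array([320.9, 229.5]), 0.66)]
pot [(array([317.3, 163.3]), 0.6)]
red_mat [(array([271.8, 141.2]), 0.68)]
yellow_mat [(array([352.4, 153.9]), 0.84)]
green_mat [(array([311.1, 196.3]), 0.97)]
```

View pics/w1.png

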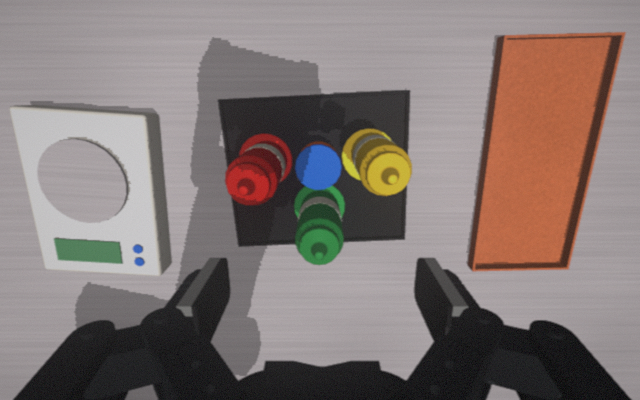

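```bash
python3 - <<'E'
from h import *
P=lambda n,u,v,z:print(n,np.round(at_z('wrist',(u,v),z)[:2],1))
P('red tip',246,189,136);P('yel tip',392,179,136);P('grn tip',319,250,136);P('pot lid',319,166,48)
P('pan',83.5,180,45)
for c in [(497,36),(624,33),(570,270),(469,270)]:P('st',*c,16)
for c in [(219,100),(409,92),(405,240),(239,246)]:P('bt',*c,10)
E
```

```text
red tip [541.6  50.7]
yel tip [550.4 -73.8]
grn tip [483.6 -11.6]
pot lid [542.2 -11.1]
pan [525.5 257.4]
st [ 678.  -203.4]
st [ 680.9 -339.6]
st [ 391.5 -350. ]
st [ 391.6 -213.3]
bt [611.9 105. ]
bt [ 620.6 -114.7]
bt [ 433.4 -124.9]
bt [424.7  96.7]
```

{"op": "play_rows", "data": {"motion": [[[10,-1,0],[0,0,0]],[[20,-3,5],[0,0,0]],[[20,-3,15],[0,0,0]],[[11,-1,25],[0,0,0]],[[0,0,30],[0,0,0]],[[0,0,30],[0,0,0]],[[0,0,30],[0,0,0]],[[0,0,25],[0,0,0]],[[0,0,18],[0,0,0]],[[0,0,10],[0,0,0]],[[0,0,0],[0,0,0]],[[0,0,0],[0,0,0]]]}}

```text
time_s: 4.47
eef_pos: [549.2, -74.2, 72.9]
ee_rot: [-0.0, 0.707, -0.707, 0.0]
force: [0.7, -1.1, 1.2]
grip_width: 0.993
```

```bash
python3 - <<'E'
from h import *
s=ctrl.sense();print(s['eef_pos'],s['force'])
snap('wrist','w2');snap('side','s2')
E
```

```text
[549.21003392 -74.16459245  72.85802029] [ 0.70408789 -1.09509601  1.16689721]
```

View pics/w2.png

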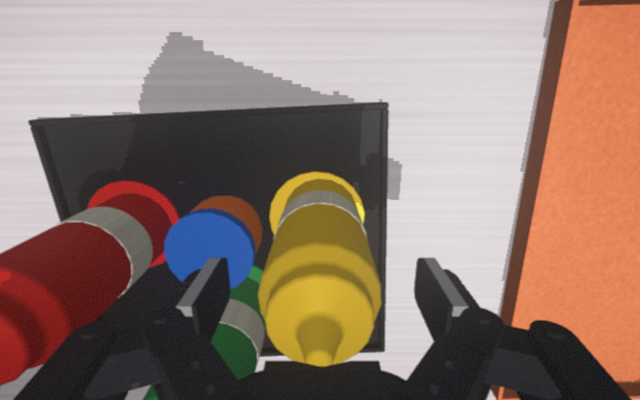

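Yellow is centred between the fingers, with its nozzle at about (318,355). Closing the fingers now.

{"op": "play_rows", "data": {"motion": [[[0,0,0],[0,0,0]],[[0,0,0],[0,0,0]],[[0,0,0],[0,0,0]],[[0,0,0],[0,0,0]],[[0,0,0],[0,0,0]],[[0,0,0],[0,0,0]],[[0,0,0],[0,0,0]],[[0,0,0],[0,0,0]]], "fingers": 40, "squeeze": 40}}

```text
time_s: 5.23
eef_pos: [549.3, -73.7, 73.2]
ee_rot: [-0.0, 0.707, -0.707, 0.001]
force: [-1.5, 2.2, 6.1]
grip_width: 0.573
```

```bash
python3 - <<'E'
from h import *
s=ctrl.sense();print(s['eef_pos'],s['force'],s['grip_width'])
print(at_z('wrist',(318,362),137), at_z('wrist',(318,355),137))
im=snap('wrist','w3');hsv=cv2.cvtColor(im,cv2.COLOR_RGB2HSV)
m=cv2.inRange(hsv,(22,120,80),(35,255,255));ys,xs=np.nonzero(m);print(xs.min(),xs.max(),ys.min(),ys.max(),len(xs))
E
```

```text
[549.26782519 -73.70242151  73.16186012] [-1.54827227  2.1604743   6.06058636] 0.5732447432133871
[551.37306211 -73.62486868 137.        ] [554.01056603 -73.63389521 137.        ]
260 383 171 366 17361
```

{"op": "play_rows", "data": {"motion": [[[0,0,-4],[0,0,0]],[[0,0,-12],[0,0,0]],[[0,0,-18],[0,0,0]],[[8,-3,-18],[0,0,0]],[[16,-5,-12],[0,0,0]],[[24,-8,-6],[0,0,0]],[[26,-9,0],[0,0,0]],[[26,-9,0],[0,0,0]],[[26,-9,0],[0,0,0]],[[26,-9,0],[0,0,0]],[[22,-8,0],[0,0,0]],[[16,-6,0],[0,0,0]],[[10,-3,5],[0,0,0]],[[4,-1,12],[0,0,0]],[[0,0,16],[0,0,0]],[[0,0,16],[0,0,0]],[[0,0,12],[0,0,0]],[[0,0,6],[0,0,0]],[[0,0,0],[0,0,0]],[[0,0,0],[0,0,0]]]}}

```text
time_s: 6.95
eef_pos: [619.1, -277.4, 75.5]
ee_rot: [-0.0, 0.707, -0.707, 0.0]
force: [-0.5, 0.7, -2.4]
grip_width: 0.572
```

```bash
python3 - <<'E'
from h import *
s=ctrl.sense();print(s['eef_pos'],s['force'],s['grip_width'])
snap('wrist','w4');
a=snap('side');b=cv2.imread('pics/w4.png')
a=a[:,:,::-1]
cv2.imwrite('pics/v4.png',np.hstack([cv2.resize(b,(400,250)),cv2.resize(a[80:300,320:640],(400,275))[:250]]))
E
```

```text
[ 619.06706913 -277.390259     75.51042853] [-0.46349667  0.71638821 -2.38314799] 0.5715883813942202
```

View pics/v4.png

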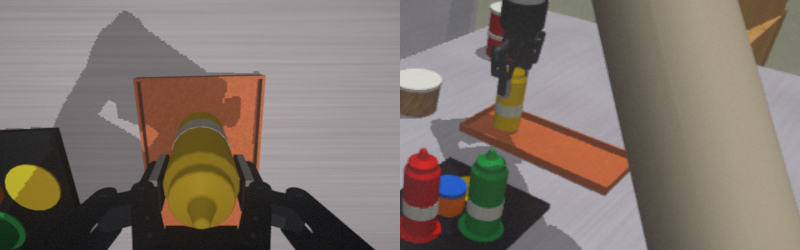

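Yellow is held over the far end of the tray, about 6 mm above the floor. I'll lower it, release and rise.

{"op": "play_rows", "data": {"motion": [[[0,0,3],[0,0,0]],[[0,0,2],[0,0,0]],[[0,0,1],[0,0,0]],[[0,0,0.5],[0,0,0]],[[0,0,0],[0,0,0]]]}}

```text
time_s: 7.47
eef_pos: [619.1, -277.7, 69.3]
ee_rot: [-0.0, 0.707, -0.707, 0.0]
force: [-0.9, -0.3, 1.2]
grip_width: 0.574
```

{"op": "play_rows", "data": {"motion": [[[0,0,0],[0,0,0]],[[0,0,0],[0,0,0]],[[0,0,0],[0,0,0]],[[0,0,0],[0,0,0]],[[0,0,0],[0,0,0]],[[0,0,0],[0,0,0]],[[0,0,-10],[0,0,0]],[[0,0,-25],[0,0,0]],[[0,0,-35],[0,0,0]],[[0,0,-30],[0,0,0]],[[0,0,-15],[0,0,0]],[[0,0,0],[0,0,0]]], "fingers": 85}}

```text
time_s: 8.47
eef_pos: [620.2, -278.4, 189.3]
ee_rot: [-0.001, 0.707, -0.707, 0.004]
force: [0.2, -0.9, 0.4]
grip_width: 0.996
```

```bash
cat > tips.py <<'E'
from h import *
import sys
# estimate bottle position: fits foot/body column etc. from spot_in in a camera
s=ctrl.sense();print(s['time_s'],s['eef_pos'],s['force'],s['grip_width'])
for cam in sys.argv[1].split(','):
    snap(cam,sys.argv[2]+'_'+cam)
    for n in sys.argv[3:]:
        r=ctrl.spot_in(cam,n)[:1]
        for q in r:
            px=np.array(q['position'])*[640,400];z={'pot':24,'scale':40}.get(n,70)
            print(cam,n,np.round(px,1),round(q['p'],2),np.round(at_z(cam,px,z)[:2],1))
E
python3 tips.py top,side b yellow_bottle red_bottle green_bottle
```

```text
8.4667 [ 620.17617285 -278.4130401   189.31966532] [ 0.2465388  -0.85788514  0.39646805] 0.9956785300302141
top yellow_bottle [423.9 206.5] 0.64 [ 611.2 -252.7]
top red_bottle [296.6 237.6] 0.7 [539.4  48.8]
top green_bottle [326.5 264.7] 0.88 [476.3 -20.8]
side yellow_bottle [335.1 236. ] 0.67 [534.3  64.9]
side red_bottle [338.9 233.3] 0.66 [534.9  54.7]
side green_bottle [387.8 235.7] 0.89 [ 4.727e+02 -2.000e-01]
```

{"op": "play_rows", "data": {"motion": [[[-8,4,0],[0,0,0]],[[-18,9,0],[0,0,0]],[[-28,15,0],[0,0,0]],[[-32,17,0],[0,0,0]],[[-32,17,0],[0,0,0]],[[-32,17,0],[0,0,0]],[[-32,17,0],[0,0,0]],[[-32,17,0],[0,0,0]],[[-26,14,0],[0,0,0]],[[-16,8,6],[0,0,0]],[[-8,4,16],[0,0,0]],[[-2,1,25],[0,0,0]],[[0,0,28],[0,0,0]],[[0,0,22],[0,0,0]],[[0,0,13],[0,0,0]],[[0,0,6],[0,0,0]],[[0,0,0],[0,0,0]],[[0,0,0],[0,0,0]]]}}

```text
time_s: 10.37
eef_pos: [479.1, -11.8, 68.3]
ee_rot: [-0.0, 0.707, -0.707, 0.0]
force: [-0.3, -1.2, 0.4]
grip_width: 0.994
```

```bash
python3 tips.py wrist c green_bottle
```

```text
10.3667 [479.14419113 -11.8162792   68.25733256] [-0.28834841 -1.18922629  0.42002379] 0.9941212082238624
wrist green_bottle [317.5 284. ] 0.58 [468.1 -10.8]
```

View pics/c_wrist.png

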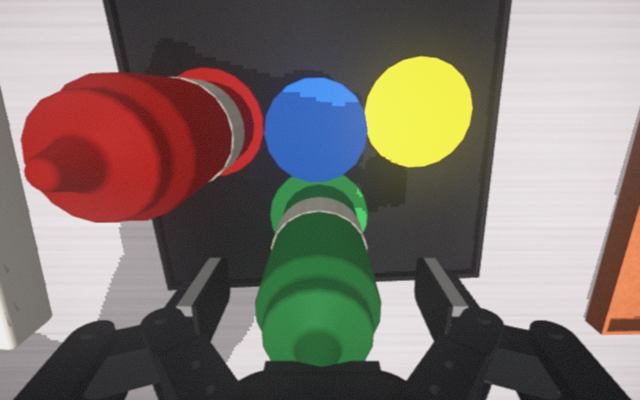

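Green is centred sideways, but its axis sits about 3 mm nearer the robot than the TCP. The tool is also 4 mm low, so I'll correct both before gripping. The emptied yellow mat is at (419,111) and the pot lid at (316,129).

{"op": "play_rows", "data": {"motion": [[[0,2,-3],[0,0,0]],[[0,1,-1.5],[0,0,0]],[[0,0,0],[0,0,0]]]}}

```text
time_s: 10.72
eef_pos: [476.0, -11.8, 73.1]
ee_rot: [-0.0, 0.707, -0.707, 0.001]
force: [-0.4, -0.1, -0.1]
grip_width: 1.0
```

{"op": "play_rows", "data": {"motion": [[[0,0,0],[0,0,0]],[[0,0,0],[0,0,0]],[[0,0,0],[0,0,0]],[[0,0,0],[0,0,0]],[[0,0,0],[0,0,0]],[[0,0,0],[0,0,0]],[[0,0,0],[0,0,0]],[[0,0,0],[0,0,0]]], "fingers": 40}}

```text
time_s: 11.38
eef_pos: [476.1, -11.6, 72.6]
ee_rot: [-0.0, 0.707, -0.707, 0.0]
force: [-0.4, 2.3, 4.9]
grip_width: 0.575
```

```bash
python3 - <<'E'
from h import *
# w1-like camera pose for the c_wrist picture
c=ctrl.get_calibration('wrist');K=np.array(c['K']);T=np.array(c['tool_from_camera'])
Rt=np.array([[0,-1,0],[-1,0,0],[0,0,-1.]]).T
def f(px,z,pos):
    o=Rt@T[:3,3]+pos;d=Rt@T[:3,:3]@np.linalg.inv(K)@[*px,1];return (o+d*(z-o[2])/d[2])[:2]
p=np.array([479.14,-11.82,68.26])
print('ymat',f((419,111),7,p),'pot',f((316,129),48,p),'redtip',f((42,168),136,p),'redmat')
E
```

```text
ymat [547.94699571 -71.86358677] pot [541.59650465 -10.10182781] redtip [542.05916184  52.07430614] redmat
```

{"op": "play_rows", "data": {"motion": [[[0,0,-4],[0,0,0]],[[0,0,-12],[0,0,0]],[[0,0,-18],[0,0,0]],[[8,0,-18],[0,0,0]],[[16,2,-12],[0,0,0]],[[25,3,-6],[0,0,0]],[[30,3,0],[0,0,0]],[[30,3,0],[0,0,0]],[[30,3,0],[0,0,0]],[[30,3,0],[0,0,0]],[[30,3,0],[0,0,0]],[[27,3,0],[0,0,0]],[[21,2,0],[0,0,0]],[[14,1,4],[0,0,0]],[[8,0,10],[0,0,0]],[[0,0,16],[0,0,0]],[[0,0,16],[0,0,0]],[[0,0,14],[0,0,0]],[[0,0,8],[0,0,0]],[[0,0,3],[0,0,0]]]}}

```text
time_s: 13.05
eef_pos: [449.5, -279.5, 69.5]
ee_rot: [-0.0, 0.707, -0.707, -0.002]
force: [-0.6, -0.7, -1.8]
grip_width: 0.572
```

{"op": "play_rows", "data": {"motion": [[[0,0,0],[0,0,0]],[[0,0,0],[0,0,0]],[[0,0,0],[0,0,0]]]}}

```text
time_s: 13.3
eef_pos: [450.3, -280.9, 72.0]
ee_rot: [-0.0, 0.707, -0.707, 0.001]
force: [-0.8, 0.7, -1.0]
grip_width: 0.577
```

Needs about 3.5 mm more.

{"op": "play_rows", "data": {"motion": [[[0,0,2],[0,0,0]],[[0,0,1],[0,0,0]],[[0,0,0],[0,0,0]],[[0,0,0],[0,0,0]]]}}

```text
time_s: 13.63
eef_pos: [450.1, -280.9, 68.7]
ee_rot: [-0.0, 0.707, -0.707, 0.0]
force: [-1.3, 0.3, 1.6]
grip_width: 0.576
```

{"op": "play_rows", "data": {"motion": [[[0,0,0],[0,0,0]],[[0,0,0],[0,0,0]],[[0,0,0],[0,0,0]],[[0,0,0],[0,0,0]],[[0,0,0],[0,0,0]],[[0,0,0],[0,0,0]],[[0,0,-10],[0,0,0]],[[0,0,-25],[0,0,0]],[[0,0,-35],[0,0,0]],[[0,0,-30],[0,0,0]],[[0,0,-15],[0,0,0]],[[0,0,0],[0,0,0]]], "fingers": 85}}

```text
time_s: 14.63
eef_pos: [451.1, -281.7, 187.7]
ee_rot: [-0.0, 0.707, -0.707, 0.004]
force: [0.0, 0.0, 0.2]
grip_width: 0.994
```

```bash
python3 tips.py top,side,wrist d green_bottle yellow_bottle red_bottle; python3 - <<'E'
import cv2,numpy as np
a=cv2.imread('pics/d_top.png');b=cv2.imread('pics/d_side.png')
cv2.imwrite('pics/v5.png',np.hstack([cv2.resize(a[130:330,240:500],(520,400)),cv2.resize(b[60:260,320:600],(280,200)).repeat(2,0)[:400]]))
E
```

```text
14.6333 [ 451.05938765 -281.72112895  187.7458345 ] [0.02168831 0.03902674 0.21020783] 0.9938293099453176
top green_bottle [433.9 268.3] 0.77 [ 466.4 -270.4]
top yellow_bottle [433.8 204.3] 0.68 [ 616.2 -276.5]
top red_bottle [295.7 237.2] 0.57 [540.3  50.9]
side green_bottle [475.7 187.7] 0.78 [ 444.6 -261.2]
side yellow_bottle [407. 161.] 0.59 [ 609.9 -259.5]
side red_bottle [334.8 234.4] 0.95 [537.7  62. ]
wrist green_bottle [322.5 194.5] 0.64 [ 449.3 -282.3]
wrist yellow_bottle [ 46.4 147.2] 0.63 [488.3 -64.9]
```

View pics/v5.png

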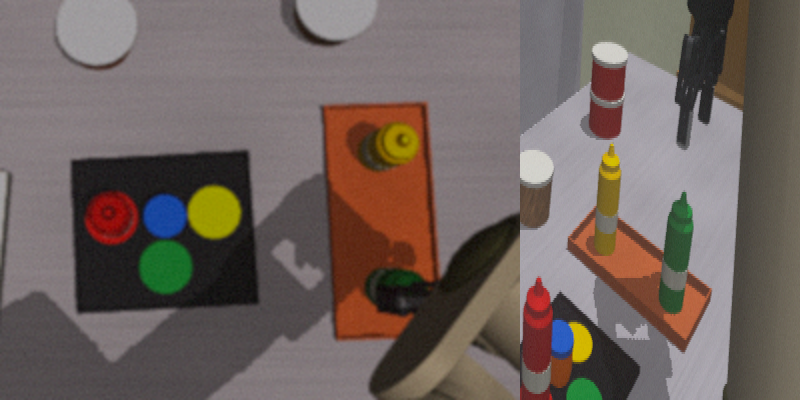

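{"op": "play_rows", "data": {"motion": [[[-8,-2,0],[0,0,0]],[[-18,-5,0],[0,0,0]],[[-28,-7,0],[0,0,0]],[[-34,-9,0],[0,0,0]],[[-36,-9.5,0],[0,0,0]],[[-36,-9.5,0],[0,0,0]],[[-36,-9.5,0],[0,0,0]],[[-36,-9.5,0],[0,0,0]],[[-36,-9.5,0],[0,0,0]],[[-30,-8,0],[0,0,0]],[[-20,-6,0],[0,0,0]],[[-11,-3,8],[0,0,0]],[[-4,-2,18],[0,0,0]],[[0,0,26],[0,0,0]],[[0,0,26],[0,0,0]],[[0,0,19],[0,0,0]],[[0,0,11],[0,0,0]],[[0,0,4],[0,0,0]],[[0,0,0],[0,0,0]],[[0,0,0],[0,0,0]]]}}

```text
time_s: 16.9
eef_pos: [539.8, 52.1, 72.1]
ee_rot: [-0.0, 0.707, -0.707, 0.001]
force: [-0.5, -0.5, 0.7]
grip_width: 0.996
```

```bash
python3 tips.py wrist e red_bottle; python3 - <<'E'
from h import *
f=lambda u,v:(u/2+240,v/2+130)
for n,u,v,z in [('ymat',214,212,7),('gmat',165,267,7),('pot',166,216,48)]:print(n,at_z('top',f(u,v),z)[:2])
E
```

```text
16.9 [539.84336134  52.11396566  72.11597172] [-0.50667158 -0.50988515  0.68298489] 0.9960988148692014
wrist red_bottle [317.1 283.6] 0.79 [526.5  53.5]
ymat [545.44028148 -73.91558785]
gmat [478.17960933 -12.45005161]
pot [539.0504146  -13.45527354]
```

View pics/e_wrist.png

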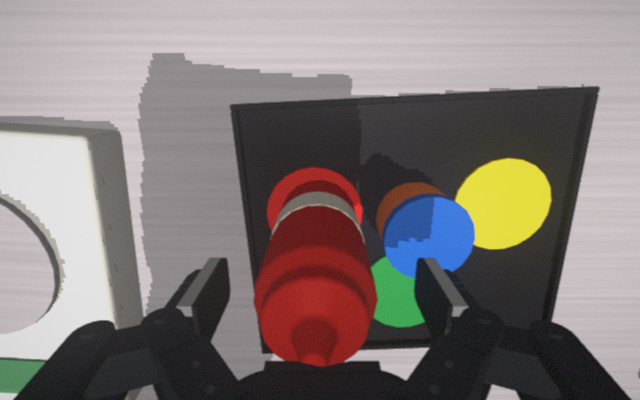

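{"op": "play_rows", "data": {"motion": [[[0,0,0],[0,0,0]],[[0,0,0],[0,0,0]],[[0,0,0],[0,0,0]],[[0,0,0],[0,0,0]],[[0,0,0],[0,0,0]],[[0,0,0],[0,0,0]],[[0,0,0],[0,0,0]],[[0,0,0],[0,0,0]]], "fingers": 40}}

```text
time_s: 17.67
eef_pos: [539.7, 52.6, 72.0]
ee_rot: [-0.001, 0.707, -0.707, 0.0]
force: [-1.8, 3.1, 6.1]
grip_width: 0.577
```

{"op": "play_rows", "data": {"motion": [[[0,0,-5],[0,0,0]],[[0,0,-15],[0,0,0]],[[0,0,-25],[0,0,0]],[[0,0,-25],[0,0,0]],[[8,0,-18],[0,0,0]],[[18,1,-8],[0,0,0]],[[26,1,-4],[0,0,0]],[[32,1,0],[0,0,0]],[[32,1,0],[0,0,0]],[[32,1,0],[0,0,0]],[[32,0,0],[0,0,0]],[[32,0,0],[0,0,0]],[[32,0,0],[0,0,0]],[[30,0,0],[0,0,0]],[[24,0,0],[0,0,0]],[[18,0,0],[0,0,0]],[[11,0,4],[0,0,0]],[[4.5,0,10],[0,0,0]],[[0,0,16],[0,0,0]],[[0,0,18],[0,0,0]]]}}

```text
time_s: 19.33
eef_pos: [534.4, -278.5, 122.2]
ee_rot: [-0.0, 0.707, -0.707, -0.0]
force: [0.4, -0.2, -3.5]
grip_width: 0.575
```

{"op": "play_rows", "data": {"motion": [[[0,0,18],[0,0,0]],[[0,0,16],[0,0,0]],[[0,0,10],[0,0,0]],[[0,0,5],[0,0,0]],[[0,0,2],[0,0,0]],[[0,0,0],[0,0,0]],[[0,0,0],[0,0,0]],[[0,0,0],[0,0,0]]]}}

```text
time_s: 20.0
eef_pos: [534.8, -279.4, 73.1]
ee_rot: [-0.0, 0.707, -0.707, 0.001]
force: [-0.3, -0.0, -2.1]
grip_width: 0.574
```

{"op": "play_rows", "data": {"motion": [[[0,0,2.5],[0,0,0]],[[0,0,1.5],[0,0,0]],[[0,0,0.5],[0,0,0]],[[0,0,0],[0,0,0]],[[0,0,0],[0,0,0]]]}}

```text
time_s: 20.42
eef_pos: [534.6, -279.2, 68.1]
ee_rot: [-0.0, 0.707, -0.707, 0.0]
force: [-0.2, 0.8, 0.3]
grip_width: 0.575
```

{"op": "play_rows", "data": {"motion": [[[0,0,0],[0,0,0]],[[0,0,0],[0,0,0]],[[0,0,0],[0,0,0]],[[0,0,0],[0,0,0]],[[0,0,0],[0,0,0]],[[0,0,0],[0,0,0]],[[0,0,-10],[0,0,0]],[[0,0,-25],[0,0,0]],[[0,0,-35],[0,0,0]],[[0,0,-30],[0,0,0]],[[0,0,-15],[0,0,0]],[[0,0,0],[0,0,0]]], "fingers": 85}}

```text
time_s: 21.42
eef_pos: [535.7, -280.1, 187.7]
ee_rot: [-0.0, 0.707, -0.707, 0.004]
force: [0.9, 0.4, 0.8]
grip_width: 0.994
```

{"op": "play_rows", "data": {"motion": [[[-10,0,0],[0,0,0]],[[-22,-1,0],[0,0,0]],[[-32,-1,0],[0,0,0]],[[-36,-1,0],[0,0,0]],[[-36,-1,0],[0,0,0]],[[-36,-1,0],[0,0,0]],[[-36,0,0],[0,0,0]],[[-30,0,0],[0,0,0]],[[-20,0,0],[0,0,0]],[[-10,0,0],[0,0,0]],[[0,0,0],[0,0,0]],[[0,0,0],[0,0,0]],[[0,0,0],[0,0,0]]]}}

```text
time_s: 22.5
eef_pos: [539.3, -12.2, 182.4]
ee_rot: [-0.0, -0.707, 0.707, 0.0]
force: [-0.2, -0.6, 0.6]
grip_width: 0.996
```

```bash
cat > mats.py <<'E'
from h import *
import sys
def blobs(cam,fn):
    im=snap(cam,fn);hsv=cv2.cvtColor(im,cv2.COLOR_RGB2HSV)
    for n,lo,hi,z in [('ymat',(22,130,90),(35,255,255),7),('gmat',(45,120,60),(80,255,255),7),('rmat',(0,180,110),(6,255,255),7),('pot',(100,150,60),(125,255,255),48)]:
        m=cv2.inRange(hsv,lo,hi);m=cv2.morphologyEx(m,cv2.MORPH_CLOSE,np.ones((5,5)))
        cs,_=cv2.findContours(m,cv2.RETR_EXTERNAL,cv2.CHAIN_APPROX_NONE)
        for c in sorted(cs,key=cv2.contourArea)[::-1][:3]:
            if cv2.contourArea(c)<100:continue
            W=np.array([at_z(cam,p[0],z)[:2] for p in c]);cc,rr=cv2.minEnclosingCircle(W.astype(np.float32))
            if rr<60: print(cam,n,np.round(c[:,0].mean(0)),'c',np.round(cc,1),'r',round(rr,1),'mid',np.round((W.min(0)+W.max(0))/2,1))
s=ctrl.sense();print(s['time_s'],s['eef_pos'],s['ee_rot'])
for cam in sys.argv[2:]: blobs(cam,sys.argv[1]+'_'+cam)
E
python3 mats.py f wrist top
```

```text
22.5 [539.26775636 -12.22785196 182.42362247] [-2.61097780e-04 -7.06840216e-01  7.07373176e-01  1.78629277e-04]
wrist ymat [380. 167.] c [546.6 -71.5] r 33.3 mid [546.7 -71.4]
wrist ymat [597.  88.] c [ 620.5 -277.7] r 25.4 mid [ 620.3 -269.1]
wrist ymat [634.  95.] c [ 615.5 -310. ] r 23.3 mid [ 615.5 -306.5]
wrist gmat [319. 231.] c [479.7 -10.9] r 32.9 mid [476.9 -10.9]
wrist gmat [566. 243.] c [ 462.5 -280.5] r 20.1 mid [ 462.3 -280.4]
wrist rmat [253. 173.] c [540.7  55.8] r 32.4 mid [540.8  56.1]
wrist pot [318. 184.] c [540.7 -10. ] r 25.6 mid [540.5  -9.7]
top ymat [438. 201.] c [ 631.5 -305. ] r 26.3 mid [ 630.8 -304.6]
top gmat [322. 264.] c [478.6 -12.4] r 32.8 mid [477.1 -12.5]
top gmat [443. 276.] c [ 446.8 -308.2] r 25.1 mid [ 446.1 -308.7]
top gmat [201. 284.] c [431.6 284.9] r 39.0 mid [429.2 284.3]
top rmat [442. 237.] c [ 539.5 -305. ] r 28.3 mid [ 539.3 -310.6]
```

View pics/f_wrist.png

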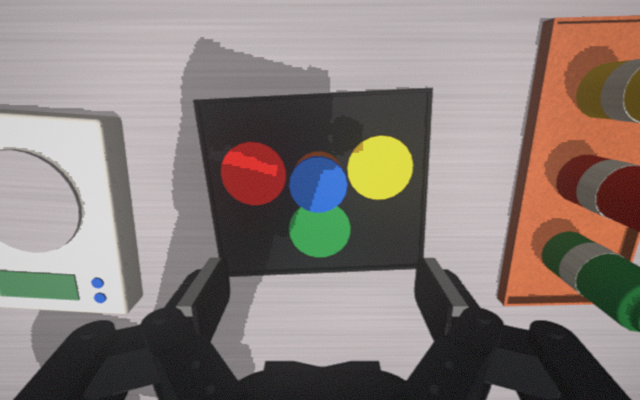

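{"op": "play_rows", "data": {"motion": [[[0,-0.7,10],[0,0,0]],[[-0.5,0,22],[0,0,0]],[[0,0,30],[0,0,0]],[[0,0,30],[0,0,0]],[[0,0,30],[0,0,0]],[[0,0,22],[0,0,0]],[[0,0,12],[0,0,0]],[[0,0,6],[0,0,0]],[[0,0,3],[0,0,0]],[[0,0,0],[0,0,0]],[[0,0,0],[0,0,0]],[[0,0,0],[0,0,0]]]}}

```text
time_s: 23.6
eef_pos: [540.6, -10.9, 18.7]
ee_rot: [-0.0, 0.707, -0.707, 0.001]
force: [0.2, -0.5, -0.2]
grip_width: 0.996
```

```bash
python3 mats.py g wrist
```

```text
23.6 [540.58012159 -10.88159581  18.66013075] [-4.55531696e-04  7.07187076e-01 -7.07025962e-01  7.21677444e-04]
wrist ymat [434. 237.] c [547.1 -70.9] r 33.1 mid [547.8 -70.8]
wrist gmat [320. 349.] c [480.7 -10.6] r 32.8 mid [479.9 -10.7]
wrist rmat [197. 246.] c [541.2  55.6] r 32.8 mid [543.9  55.6]
wrist pot [316. 292.] c [542.5  -9.8] r 26.6 mid [542.6  -9.7]
```

View pics/g_wrist.png

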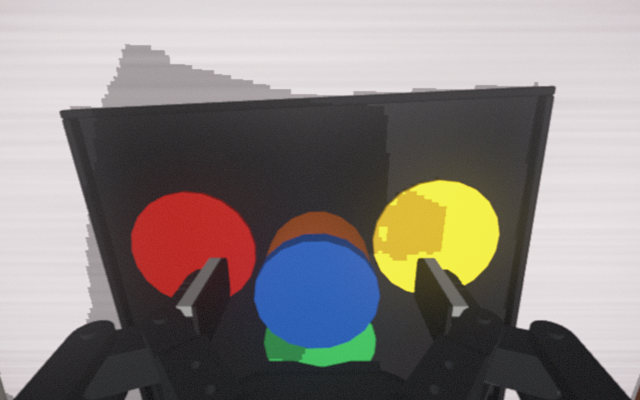

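The pot is centred between the fingers, with its lid at (316,292). I'll lower a little and grip.

{"op": "play_rows", "data": {"motion": [[[0,-1,4],[0,0,0]],[[0,0,2.5],[0,0,0]],[[0,0,1],[0,0,0]],[[0,0,0],[0,0,0]]]}}

```text
time_s: 23.98
eef_pos: [540.8, -10.6, 9.9]
ee_rot: [0.0, 0.707, -0.707, -0.0]
force: [-0.5, -0.1, -0.0]
grip_width: 0.993
```

{"op": "play_rows", "data": {"motion": [[[0,0,0],[0,0,0]],[[0,0,0],[0,0,0]],[[0,0,0],[0,0,0]],[[0,0,0],[0,0,0]],[[0,0,0],[0,0,0]],[[0,0,0],[0,0,0]],[[0,0,0],[0,0,0]],[[0,0,0],[0,0,0]],[[0,0,0],[0,0,0]]], "fingers": 40, "squeeze": 30}}

```text
time_s: 24.73
eef_pos: [541.2, -10.7, 10.6]
ee_rot: [-0.0, 0.707, -0.707, 0.0]
force: [-2.1, 1.2, 5.9]
grip_width: 0.591
```

{"op": "play_rows", "data": {"motion": [[[0,0,-4],[0,0,0]],[[0,0,-14],[0,0,0]],[[0,0,-24],[0,0,0]],[[0,0,-24],[0,0,0]],[[-8,0,-16],[0,0,0]],[[-18,1,-8],[0,0,0]],[[-28,2,0],[0,0,0]],[[-32,2,0],[0,0,0]],[[-32,3,0],[0,0,0]],[[-32,3,0],[0,0,0]],[[-32,2,0],[0,0,0]],[[-30,2,0],[0,0,0]],[[-26,2,0],[0,0,0]],[[-18,1,4],[0,0,0]],[[-10,1,8],[0,0,0]],[[-2,0,10],[0,0,0]],[[0,0,3],[0,0,0]],[[0,0,0],[0,0,0]],[[0,0,0],[0,0,0]]]}}

```text
time_s: 26.32
eef_pos: [522.2, 256.2, 75.0]
ee_rot: [-0.0, -0.707, 0.707, 0.0]
force: [0.4, -0.5, -0.6]
grip_width: 0.592
```

```bash
python3 mats.py i wrist; python3 tips.py side i pot scale
```

```text
26.3167 [522.15984659 256.17378266  75.02031422] [-3.64092758e-04 -7.06758459e-01  7.07454830e-01  1.10161318e-04]
wrist rmat [609. 187.] c [540.3  57.2] r 33.1 mid [540.8  61.9]
wrist pot [325. 306.] c [473.4 249.1] r 47.3 mid [475.4 254.9]
26.3667 [522.36373196 256.29459212  75.46356361] [-0.4087689  -0.74585427 -1.62192373] 0.5927684042747615
side pot [253.  284.4] 0.72 [579.1 208.7]
side scale [263.4 341.3] 0.69 [470.1 275.9]
```

View pics/i_wrist.png

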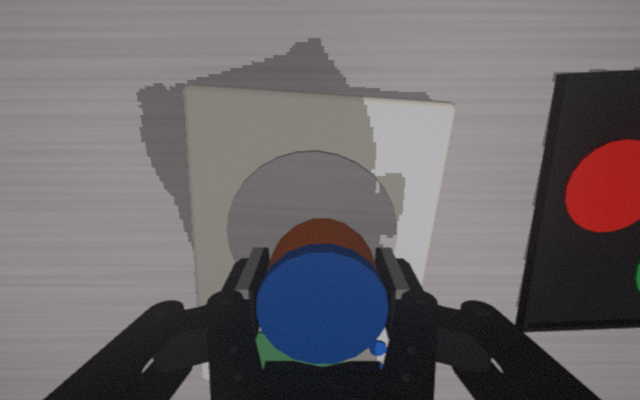

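```bash
python3 - <<'E'
from h import *
t=at_z('wrist',(313,151),45);print('center x',t[0]-50)
for r in (215,222,230): print(at_z('wrist',(227.5,r),45),at_z('wrist',(397.5,r),45))
# circle fit via projected circle
c=ctrl.get_calibration('wrist')
print('pot lid c',at_z('wrist',(322.5,303),75.2-10.3+48))
pts=np.array([at_z('wrist',p,45)[:2] for p in [(228,222),(240,187),(265,164),(290,154),(314,151),(345,157),(370,171),(397,222)]])
A=np.c_[2*pts,np.ones(len(pts))];x=np.linalg.lstsq(A,(pts**2).sum(1),rcond=None)[0];print(x[:2],np.sqrt(x[2]+x[0]**2+x[1]**2))
E
```

```text
center x 522.1505824319967
[535.58065466 309.39396757  45.        ] [535.50103707 212.58315741  45.        ]
[531.2841683  309.78419029  45.        ] [531.20415626 212.27622853  45.        ]
[526.29749717 310.23709814  45.        ] [526.21703055 211.91999502  45.        ]
pot lid c [526.03146439 255.43682663 112.9       ]
[522.96584031 260.99054247] 49.261415169541564
```

{"op": "play_rows", "data": {"motion": [[[-1.5,1,5],[0,0,0]],[[-1.5,0,8],[0,0,0]],[[0,0,6],[0,0,0]],[[0,0,3],[0,0,0]],[[0,0,1.5],[0,0,0]],[[0,0,0],[0,0,0]],[[0,0,0],[0,0,0]]]}}

```text
time_s: 27.1
eef_pos: [521.0, 260.3, 51.7]
ee_rot: [0.0, 0.707, -0.707, 0.0]
force: [-0.5, -0.1, 0.8]
grip_width: 0.595
```

{"op": "play_rows", "data": {"motion": [[[0,0,0],[0,0,0]],[[0,0,0],[0,0,0]],[[0,0,0],[0,0,0]],[[0,0,0],[0,0,0]],[[0,0,0],[0,0,0]],[[0,0,0],[0,0,0]],[[0,0,-10],[0,0,0]],[[0,0,-25],[0,0,0]],[[0,0,-35],[0,0,0]],[[0,0,-35],[0,0,0]],[[0,0,-25],[0,0,0]],[[0,0,-8],[0,0,0]],[[0,0,0],[0,0,0]],[[0,0,0],[0,0,0]]], "fingers": 85}}

```text
time_s: 28.27
eef_pos: [520.6, 260.2, 189.2]
ee_rot: [0.0, 0.707, -0.707, -0.0]
force: [-0.5, 0.1, -0.8]
grip_width: 0.989
```

```bash
python3 mats.py j wrist|tail -1; python3 - <<'E'
import cv2,numpy as np
from h import *
t=snap('top')[:,:,::-1];w=cv2.imread('pics/j_wrist.png')
cv2.imwrite('pics/v6.png',np.hstack([cv2.resize(w,(400,250)),cv2.resize(t[190:320,150:358],(400,250))]))
E
```

```text
wrist pot [322. 197.] c [507.3 258.8] r 29.2 mid [507.6 259.5]
```

View pics/v6.png

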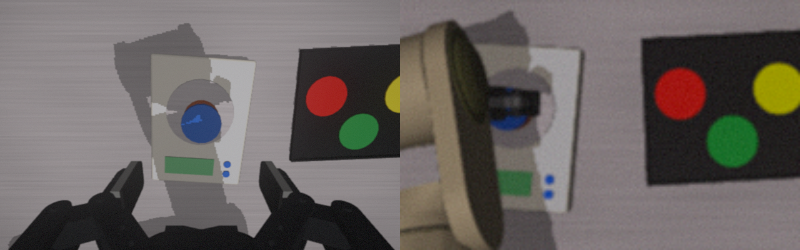

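```bash
python3 - <<'E'
from h import *
print('lid',at_z('wrist',(322,197),89))
# pan ellipse in wrist img scaled 1.6: left 166,right 234 ,top 79
for p in [(166*1.6,112*1.6),(234*1.6,112*1.6),(201*1.6,79*1.6)]: print(at_z('wrist',p,45))
im=cv2.cvtColor(snap('top'),cv2.COLOR_RGB2HSV)[200:300,270:380]
for n,lo,hi in [('y',(20,100,60),(36,255,255)),('g',(40,80,40),(85,255,255)),('r',(0,150,80),(8,255,255))]:
    m=cv2.inRange(im,lo,hi);c=cv2.moments(m,True);u=c['m10']/c['m00']+270,c['m01']/c['m00']+200
    print(n,np.round(u,1),np.round(at_z('top',u,7),1))
E
```

```text
lid [521.8108804  258.71456471  89.        ]
[524.43385365 309.82892929  45.        ]
[524.40094912 211.06925909  45.        ]
[571.46912092 258.99403954  45.        ]
y [346.7 235.6] [546.3 -73.1   7. ]
g [322.3 263.1] [479.3 -12.1   7. ]
r [295.2 238.2] [540.6  54.8   7. ]
```

The pot is at (521.8,258.7) and the pan centre at (521.5,260.4), so it's well centred. Now I'll return red.

{"op": "play_rows", "data": {"motion": [[[10,0,0],[0,0,0]],[[22,-1,0],[0,0,0]],[[32,-1,0],[0,0,0]],[[36,-1,0],[0,0,0]],[[36,-1,0],[0,0,0]],[[36,-1,0],[0,0,0]],[[36,-1,0],[0,0,0]],[[36,-1,0],[0,0,0]],[[36,-1,0],[0,0,0]],[[36,-1,0],[0,0,0]],[[36,-1,0],[0,0,0]],[[36,-1,0],[0,0,0]],[[36,-1,0],[0,0,0]],[[36,-1,0],[0,0,0]],[[35,-1,0],[0,0,0]],[[26,-1,0],[0,0,0]],[[14,0,0],[0,0,0]],[[4.5,0,0],[0,0,0]],[[0,0,0],[0,0,0]],[[0,0,0],[0,0,0]]], "squeeze": 40}}

```text
time_s: 30.08
eef_pos: [536.1, -278.0, 189.6]
ee_rot: [-0.0, 0.708, -0.707, -0.0]
force: [-0.4, 0.9, -0.5]
grip_width: 0.997
```

```bash
python3 tips.py wrist k red_bottle
```

```text
30.0833 [ 536.10918631 -277.96940243  189.60698056] [-0.42931047  0.90443672 -0.45023196] 0.9974849826036961
wrist red_bottle [319.9 196.8] 0.64 [ 531.6 -277.2]
```

View pics/k_wrist.png

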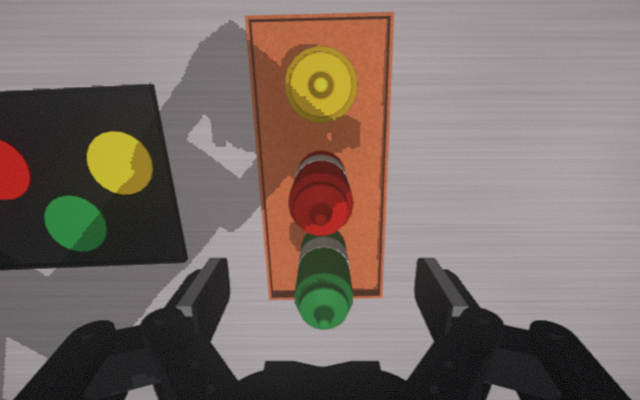

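{"op": "play_rows", "data": {"motion": [[[1,1,10],[0,0,0]],[[0,0,22],[0,0,0]],[[0,0,28],[0,0,0]],[[0,0,26],[0,0,0]],[[0,0,18],[0,0,0]],[[0,0,10],[0,0,0]],[[0,0,4],[0,0,0]],[[0,0,0],[0,0,0]],[[0,0,0],[0,0,0]],[[0,0,0],[0,0,0]]]}}

```text
time_s: 31.02
eef_pos: [535.7, -280.5, 73.1]
ee_rot: [-0.0, 0.707, -0.707, 0.001]
force: [0.1, -0.2, 0.8]
grip_width: 0.992
```

```bash
python3 - <<'E'
from h import *
c=ctrl.get_calibration('wrist');K=np.array(c['K']);T=np.array(c['tool_from_camera'])
Rt=np.array([[0,-1,0],[-1,0,0],[0,0,-1.]]).T
def f(px,z,pos):
    o=Rt@T[:3,3]+pos;d=Rt@T[:3,:3]@np.linalg.inv(K)@[*px,1];return np.round((o+d*(z-o[2])/d[2])[:2],1)
p=np.array([536.11,-277.97,189.6])
for n,q in [('y',(320,84)),('r',(320,215)),('g',(323,316))]:print(n,f(q,132,p))
E
```

```text
y [ 620.3 -278.1]
r [ 538.9 -277.9]
g [ 459.5 -279.9]
```

{"op": "play_rows", "data": {"motion": [[[0,-1,2.5],[0,0,0]],[[0,0,1.5],[0,0,0]],[[0,0,0],[0,0,0]]]}}

```text
time_s: 31.27
eef_pos: [536.1, -280.2, 67.7]
ee_rot: [0.0, 0.707, -0.707, -0.0]
force: [0.3, 0.6, -0.2]
grip_width: 0.994
```

{"op": "play_rows", "data": {"motion": [[[0,0,0],[0,0,0]],[[0,0,0],[0,0,0]],[[0,0,0],[0,0,0]],[[0,0,0],[0,0,0]],[[0,0,0],[0,0,0]],[[0,0,0],[0,0,0]],[[0,0,0],[0,0,0]],[[0,0,0],[0,0,0]]], "fingers": 40}}

```text
time_s: 31.93
eef_pos: [536.3, -280.0, 68.1]
ee_rot: [-0.0, 0.707, -0.707, 0.0]
force: [0.4, 3.7, 5.7]
grip_width: 0.573
```

{"op": "play_rows", "data": {"motion": [[[0,0,-5],[0,0,0]],[[0,0,-15],[0,0,0]],[[0,0,-22],[0,0,0]],[[-6,0,-20],[0,0,0]],[[-14,0,-12],[0,0,0]],[[-24,0,-6],[0,0,0]],[[-32,-1,0],[0,0,0]],[[-32,-1,0],[0,0,0]],[[-32,-1,0],[0,0,0]],[[-32,-1,0],[0,0,0]],[[-32,-0.7,0],[0,0,0]],[[-32,0,0],[0,0,0]],[[-32,0,0],[0,0,0]],[[-27,0,0],[0,0,0]],[[-20,0,5],[0,0,0]],[[-13,0,12],[0,0,0]],[[-6,0,17],[0,0,0]],[[0,0,15],[0,0,0]],[[0,0,10],[0,0,0]],[[0,0,4],[0,0,0]]]}}

```text
time_s: 33.6
eef_pos: [540.0, 53.6, 83.2]
ee_rot: [0.001, 0.707, -0.707, -0.001]
force: [0.1, -0.1, -2.1]
grip_width: 0.579
```

{"op": "play_rows", "data": {"motion": [[[0,0,0],[0,0,0]],[[0,0,0],[0,0,0]],[[0,0,0],[0,0,0]]]}}

```text
time_s: 33.85
eef_pos: [541.3, 53.5, 85.6]
ee_rot: [0.0, -0.707, 0.707, -0.001]
force: [0.8, -0.3, -2.5]
grip_width: 0.577
```

```bash
python3 tips.py wrist l red_bottle
```

```text
33.85 [541.251848    53.50096143  85.63652121] [ 0.82930889 -0.27427096 -2.50437754] 0.57686764589622
wrist red_bottle [321.  286.1] 0.72 [517.6  52.9]
```

View pics/l_wrist.png

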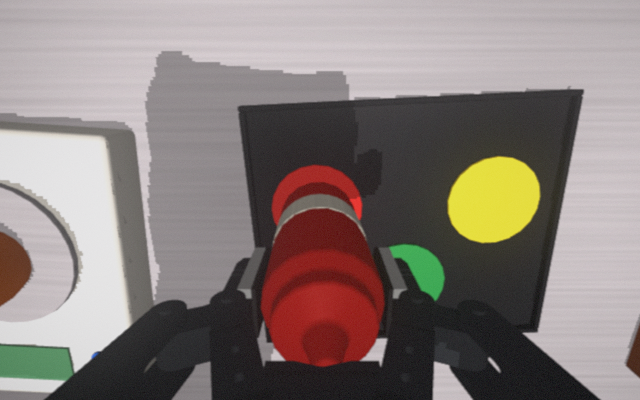

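{"op": "play_rows", "data": {"motion": [[[-1,0,5],[0,0,0]],[[0,0,4],[0,0,0]],[[0,0,2.5],[0,0,0]],[[0,0,1],[0,0,0]],[[0,0,0.5],[0,0,0]],[[0,0,0],[0,0,0]],[[0,0,0],[0,0,0]]]}}

```text
time_s: 34.53
eef_pos: [540.9, 54.9, 72.1]
ee_rot: [-0.0, 0.707, -0.707, 0.0]
force: [-1.6, 0.8, 3.7]
grip_width: 0.578
```

{"op": "play_rows", "data": {"motion": [[[0,0,0],[0,0,0]],[[0,0,0],[0,0,0]],[[0,0,0],[0,0,0]],[[0,0,0],[0,0,0]],[[0,0,0],[0,0,0]],[[0,0,0],[0,0,0]],[[0,0,-10],[0,0,0]],[[0,0,-25],[0,0,0]],[[0,0,-35],[0,0,0]],[[0,0,-30],[0,0,0]],[[0,0,-15],[0,0,0]],[[0,0,0],[0,0,0]]], "fingers": 85}}

```text
time_s: 35.53
eef_pos: [542.2, 54.7, 191.3]
ee_rot: [-0.002, 0.707, -0.707, 0.003]
force: [0.1, -0.5, 0.4]
grip_width: 0.994
```

{"op": "play_rows", "data": {"motion": [[[8,2,0],[0,0,0]],[[18,5,0],[0,0,0]],[[28,7,0],[0,0,0]],[[34,9,0],[0,0,0]],[[36,9.5,0],[0,0,0]],[[36,9.5,0],[0,0,0]],[[36,10,0],[0,0,0]],[[36,10,0],[0,0,0]],[[36,10,0],[0,0,0]],[[30,8,0],[0,0,0]],[[20,6,0],[0,0,0]],[[12,3,6],[0,0,0]],[[5.5,2,16],[0,0,0]],[[0,0,26],[0,0,0]],[[0,0,26],[0,0,0]],[[0,0,21],[0,0,0]],[[0,0,13],[0,0,0]],[[0,0,8],[0,0,0]],[[0,0,2],[0,0,0]],[[0,0,0],[0,0,0]]]}}

```text
time_s: 37.2
eef_pos: [449.7, -280.4, 68.3]
ee_rot: [0.0, 0.707, -0.707, -0.001]
force: [0.7, 0.1, 1.2]
grip_width: 0.994
```

{"op": "play_rows", "data": {"motion": [[[0,0,0],[0,0,0]],[[0,0,0],[0,0,0]]]}}

```text
time_s: 37.37
eef_pos: [450.2, -281.0, 69.6]
ee_rot: [-0.0, 0.707, -0.707, 0.001]
force: [0.2, 0.1, 0.6]
grip_width: 0.994
```

{"op": "play_rows", "data": {"motion": [[[0,0,0],[0,0,0]],[[0,0,0],[0,0,0]],[[0,0,0],[0,0,0]],[[0,0,0],[0,0,0]],[[0,0,0],[0,0,0]],[[0,0,0],[0,0,0]],[[0,0,0],[0,0,0]],[[0,0,0],[0,0,0]]], "fingers": 40}}

```text
time_s: 38.03
eef_pos: [450.1, -280.7, 69.4]
ee_rot: [-0.0, 0.707, -0.707, 0.0]
force: [-0.2, 2.0, 5.8]
grip_width: 0.571
```

{"op": "play_rows", "data": {"motion": [[[0,0,-5],[0,0,0]],[[0,0,-15],[0,0,0]],[[0,0,-22],[0,0,0]],[[-6,0,-20],[0,0,0]],[[-14,-1,-12],[0,0,0]],[[-22,-2,-6],[0,0,0]],[[-28,-3,0],[0,0,0]],[[-28,-3,0],[0,0,0]],[[-28,-3,0],[0,0,0]],[[-28,-3,0],[0,0,0]],[[-28,-3,0],[0,0,0]],[[-28,-3,0],[0,0,0]],[[-24,-3,0],[0,0,0]],[[-19,-2,5],[0,0,0]],[[-11,-1.5,12],[0,0,0]],[[-4.5,0,17],[0,0,0]],[[0,0,15],[0,0,0]],[[0,0,10],[0,0,0]],[[0,0,4],[0,0,0]],[[0,0,0],[0,0,0]]]}}

```text
time_s: 39.7
eef_pos: [477.0, -12.4, 85.3]
ee_rot: [-0.0, -0.707, 0.707, 0.001]
force: [0.5, -0.1, -2.2]
grip_width: 0.572
```

{"op": "play_rows", "data": {"motion": [[[0,0,0],[0,0,0]],[[0,0,0],[0,0,0]]]}}

```text
time_s: 39.87
eef_pos: [477.7, -12.5, 86.6]
ee_rot: [-0.0, 0.707, -0.707, 0.001]
force: [0.0, -0.4, -1.6]
grip_width: 0.575
```

```bash
python3 tips.py wrist m green_bottle red_bottle
```

```text
39.8667 [477.71319095 -12.52007312  86.55285372] [ 4.39040852e-04 -3.79585947e-01 -1.64257347e+00] 0.5747622719609189
wrist green_bottle [322.4 277.8] 0.93 [458.8 -13.9]
wrist red_bottle [148.9 133.2] 0.76 [538.4  69.8]
```

View pics/m_wrist.png

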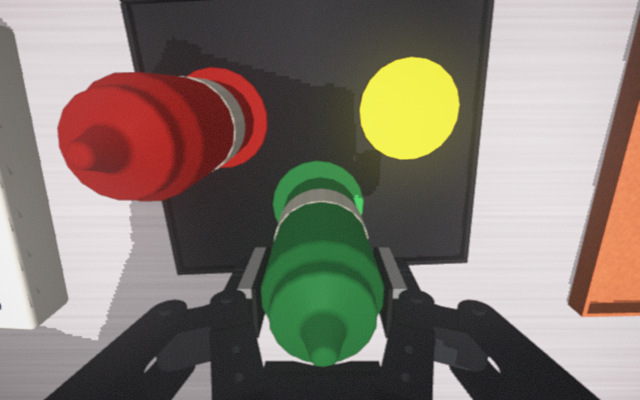

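Red stands upright on its mat. Green is over its mat, so I'll lower and release.

{"op": "play_rows", "data": {"motion": [[[-1,-0.5,5],[0,0,0]],[[0,0,4],[0,0,0]],[[0,0,2.5],[0,0,0]],[[0,0,1],[0,0,0]],[[0,0,0.5],[0,0,0]],[[0,0,0],[0,0,0]],[[0,0,0],[0,0,0]]]}}

```text
time_s: 40.6
eef_pos: [478.0, -11.1, 73.4]
ee_rot: [-0.0, 0.707, -0.707, 0.0]
force: [-2.7, 2.3, 8.1]
grip_width: 0.571
```

{"op": "play_rows", "data": {"motion": [[[0,0,0],[0,0,0]],[[0,0,0],[0,0,0]],[[0,0,0],[0,0,0]],[[0,0,0],[0,0,0]],[[0,0,0],[0,0,0]],[[0,0,0],[0,0,0]],[[0,0,-10],[0,0,0]],[[0,0,-25],[0,0,0]],[[0,0,-35],[0,0,0]],[[0,0,-30],[0,0,0]],[[0,0,-15],[0,0,0]],[[0,0,0],[0,0,0]]], "fingers": 85}}

```text
time_s: 41.6
eef_pos: [479.2, -11.5, 191.9]
ee_rot: [-0.002, 0.707, -0.707, 0.003]
force: [-0.5, -0.2, 0.5]
grip_width: 0.995
```

{"op": "play_rows", "data": {"motion": [[[8,-4,0],[0,0,0]],[[18,-9,0],[0,0,0]],[[28,-15,0],[0,0,0]],[[32,-17,0],[0,0,0]],[[32,-17,0],[0,0,0]],[[32,-17,0],[0,0,0]],[[32,-17,0],[0,0,0]],[[32,-17,0],[0,0,0]],[[26,-14,0],[0,0,0]],[[16,-8,0],[0,0,0]],[[8,-4,8],[0,0,0]],[[2,-1,18],[0,0,0]],[[0,0,26],[0,0,0]],[[0,0,26],[0,0,0]],[[0,0,20],[0,0,0]],[[0,0,12],[0,0,0]],[[0,0,7],[0,0,0]],[[0,0,2],[0,0,0]],[[0,0,0],[0,0,0]],[[0,0,0],[0,0,0]]]}}

```text
time_s: 43.27
eef_pos: [618.3, -277.4, 69.9]
ee_rot: [-0.0, 0.707, -0.707, 0.001]
force: [0.4, 0.5, -0.2]
grip_width: 0.995
```

{"op": "play_rows", "data": {"motion": [[[0,0,0],[0,0,0]],[[0,0,0],[0,0,0]]]}}

```text
time_s: 43.43
eef_pos: [618.2, -277.4, 69.8]
ee_rot: [-0.0, 0.707, -0.707, 0.001]
force: [1.8, -0.8, 0.4]
grip_width: 0.998
```

{"op": "play_rows", "data": {"motion": [[[0,-1,0],[0,0,0]],[[0,0,0],[0,0,0]],[[0,0,0],[0,0,0]],[[0,0,0],[0,0,0]],[[0,0,0],[0,0,0]],[[0,0,0],[0,0,0]],[[0,0,0],[0,0,0]],[[0,0,0],[0,0,0]]], "fingers": 40}}

```text
time_s: 44.1
eef_pos: [619.1, -277.2, 69.2]
ee_rot: [-0.0, 0.707, -0.707, 0.0]
force: [-0.3, 1.2, 5.3]
grip_width: 0.571
```

{"op": "play_rows", "data": {"motion": [[[0,0,-5],[0,0,0]],[[0,0,-15],[0,0,0]],[[0,0,-22],[0,0,0]],[[-5,2,-20],[0,0,0]],[[-12,4,-12],[0,0,0]],[[-20,7,-6],[0,0,0]],[[-24,8,0],[0,0,0]],[[-24,8,0],[0,0,0]],[[-24,9,0],[0,0,0]],[[-24,9,0],[0,0,0]],[[-24,8,0],[0,0,0]],[[-20,7,0],[0,0,0]],[[-14,5,5],[0,0,0]],[[-9,3,12],[0,0,0]],[[-4.5,1.5,17],[0,0,0]],[[0,0,15],[0,0,0]],[[0,0,10],[0,0,0]],[[0,0,4],[0,0,0]],[[0,0,0],[0,0,0]],[[0,0,0],[0,0,0]]]}}

```text
time_s: 45.77
eef_pos: [547.5, -73.0, 86.2]
ee_rot: [-0.0, 0.707, -0.707, 0.0]
force: [0.7, -0.3, -2.0]
grip_width: 0.571
```

```bash
python3 tips.py wrist n yellow_bottle
```

```text
45.7667 [547.51511288 -73.00852499  86.18405447] [ 0.74742705 -0.2550168  -2.00374595] 0.5712166003689501
wrist yellow_bottle [323.3 278.1] 0.58 [528.6 -75. ]
```

View pics/n_wrist.png

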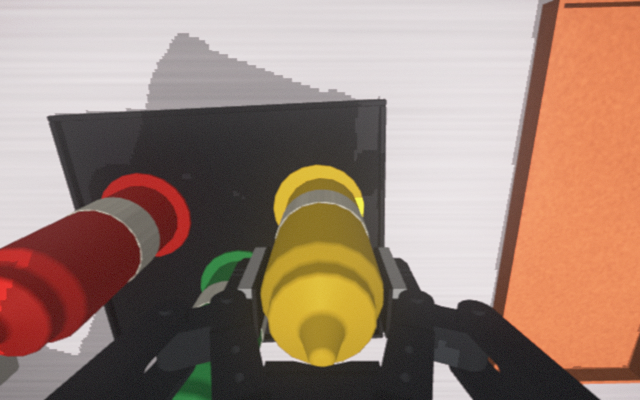

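Yellow is over its mat, which spans columns 274–363. I'll lower and release.

{"op": "play_rows", "data": {"motion": [[[-0.7,0,5],[0,0,0]],[[0,0,4],[0,0,0]],[[0,0,2.5],[0,0,0]],[[0,0,1],[0,0,0]],[[0,0,0.5],[0,0,0]],[[0,0,0],[0,0,0]],[[0,0,0],[0,0,0]]]}}

```text
time_s: 46.45
eef_pos: [547.3, -71.9, 73.3]
ee_rot: [-0.0, 0.707, -0.707, 0.0]
force: [-2.1, 1.1, 5.7]
grip_width: 0.573
```

{"op": "play_rows", "data": {"motion": [[[0,0,0],[0,0,0]],[[0,0,0],[0,0,0]],[[0,0,0],[0,0,0]],[[0,0,0],[0,0,0]],[[0,0,0],[0,0,0]],[[0,0,0],[0,0,0]],[[0,0,-10],[0,0,0]],[[0,0,-25],[0,0,0]],[[0,0,-35],[0,0,0]],[[0,0,-35],[0,0,0]],[[0,0,-25],[0,0,0]],[[0,0,-10],[0,0,0]],[[10,3,0],[0,0,0]],[[20,6,0],[0,0,0]],[[30,9,0],[0,0,0]],[[30,9,0],[0,0,0]],[[30,9,0],[0,0,0]],[[30,9,0],[0,0,0]],[[20,6,0],[0,0,0]],[[10,3,0],[0,0,0]]], "fingers": 85}}

```text
time_s: 48.12
eef_pos: [491.6, -254.5, 210.9]
ee_rot: [-0.0, -0.706, 0.708, 0.001]
force: [0.8, -0.1, -0.4]
grip_width: 0.997
```

{"op": "play_rows", "data": {"motion": [[[10,2,0],[0,0,0]],[[20,2,0],[0,0,0]],[[20,0,0],[0,0,0]],[[10,0,0],[0,0,0]],[[0,0,0],[0,0,0]],[[0,0,0],[0,0,0]]]}}

```text
time_s: 48.62
eef_pos: [489.4, -311.3, 212.2]
ee_rot: [-0.0, 0.707, -0.707, -0.001]
force: [-0.2, -0.2, 0.1]
grip_width: 0.994
```

```bash
python3 tips.py top,side o red_bottle yellow_bottle green_bottle pot fruit_tub; python3 - <<'E'
import cv2,numpy as np
a=cv2.imread('pics/o_top.png');b=cv2.imread('pics/o_side.png')
cv2.imwrite('pics/v8.png',np.hstack([cv2.resize(a[100:300,140:400],(416,320)),cv2.resize(b[100:400,180:540],(384,320))]))
E
```

```text
48.6167 [ 489.3955035  -311.33489115  212.21385015] [-0.20551936 -0.16806303  0.10356728] 0.9941199305471833
top red_bottle [294.4 236.9] 0.63 [541.   53.9]
top yellow_bottle [348.6 234.6] 0.78 [545.7 -73.2]
top green_bottle [325.4 262.1] 0.73 [482.2 -18.2]
top pot [203.4 248.6] 0.6 [516.  277.7]
top fruit_tub [292.3 142.5] 0.69 [768.3  59.4]
side red_bottle [334.7 234.2] 0.8 [538.2  61.7]
side yellow_bottle [371.6 197.4] 0.93 [568.4 -77.8]
side green_bottle [385.8 235.8] 0.76 [474.8   2.5]
side pot [247.1 299.1] 0.68 [560.  235.3]
side fruit_tub [242.9 194.7] 0.7 [748.7  96.2]
```

```bash
python3 - <<'E'
from h import *
for cam in ('top','side'):
    a=cv2.imread(f'pics/a_{cam}.png');b=snap(cam)[:,:,::-1].copy()
    B={'top':{'red':(295,237),'yel':(350,233),'grn':(323,264),'tub':(290,142)},'side':{'red':(336,228),'yel':(382,190),'grn':(390,228),'tub':(244,197)}}[cam]
    for n,(x,y) in B.items():
        h=14 if cam=='top' else 22
        w=13 if cam=='top' else 15
        t=a[y-h:y+h,x-w:x+w];s=b[y-h-8:y+h+8,x-w-8:x+w+8]
        r=cv2.matchTemplate(s,t,cv2.TM_CCOEFF_NORMED);_,v,_,l=cv2.minMaxLoc(r);print(cam,n,round(v,2),'shift px',l[0]-8,l[1]-8)
    if cam=='top':
        hsv=cv2.cvtColor(b,cv2.COLOR_BGR2HSV);m=cv2.inRange(hsv,(100,120,50),(125,255,255));m[:,:180]=0;m[:,240:]=0;m[265:]=0
        ys,xs=np.nonzero(m);print('pot lid',at_z('top',(xs.mean(),ys.mean()),89),len(xs))
E
```

```text
top red 0.91 shift px -1 0
top yel 0.96 shift px 0 0
top grn 0.85 shift px 0 0
top tub 0.09 shift px 2 -1
pot lid [520.22454767 256.38832026  89.        ] 395
side red 0.99 shift px -1 1
side yel 0.97 shift px 0 0
side grn 0.95 shift px -1 -1
side tub 1.0 shift px 0 0
```

```bash
python3 -c "
from rig import ctrl
print(ctrl.finish_job())"
```

```text
the job is handed in; nothing more can be done
None
```

I moved the three bottles to the side tray (yellow, then green, then red) and only then lifted the pot onto the middle of the scale's pan. After that I put each bottle back on its own mat in the order red, green, yellow. The job was handed in at about 49 s of robot time, with the arm clear of everything.

**Bottles:** compared with the first pictures, all three are within about 1 pixel of where they started (about 2 mm in the top view). They match well in both the top and side views (0.85 to 0.99), which fits upright on their mats.

**Pot:** in the last top picture the lid is at (520, 256), against a pan centre of about (522, 257) from the same camera. The close wrist view just after release put the pot about 2 mm from the pan centre.

**Fruit tub:** no shift in the side view (match 1.0). The top-view match for it failed (0.09), probably because that patch is plain white and the shadows had changed, so I relied on the side view.

**Disagreements and gaps:** the cameras differed by 2 to 5 mm, and more for some network spots on tall things. I had used up the picture viewings, so this last check was by numbers only.

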